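# Lay out a gearmotor drive for assembly

### The job

Get the drive ready for assembly: seat the brass gear fully down on the gearmotor's flatted shaft, and lay the other parts out on the blue mat, each centred in its white outline: the milled block in the middle one, lying flat with its long sides running away from you, square with the mat, the nut flat in the one to the left of the block, and the bolt standing on its head in the one to the right of it. Lay the ball bearing flat and centred on top of the block. Leave the tape roll and the spanner where they are.

Things in the scene. Friction and masses are not known exactly. Their poses are not given: they have to be found in the camera images.
- mat: Blue mat, fixed, 120 (x) x 290 (y) x 4 mm; origin at the centre of its underside, top 4 mm above. y runs along the row of outlines to the left as seen from the robot, x away from the robot (turned 0.25 rad at most). Three white outlines, each 90 (x) x 70 (y) mm, centred at y = +90 mm (left), 0 (middle), -90 mm (right), x = 0.
- shaft_foot (a point): Foot of the upright 16 mm steel shaft of the gearmotor (fixed, 70 x 70 mm housing, top 45 mm over the worktop): on the axis, on the 32 mm boss where the seated gear rests, 49 mm over the worktop, z up. Shaft 34 mm tall from here, last 5 mm tapered to 9 mm; one flat, 5 mm from the axis, on the +x side, where the housing top has an orange mark. Yaw within 0.5 rad.
- gear_c (a point): Brass gear, loose, 120 g, hub up; point on its axis half-way up (15 mm over underside). Flange 61 mm wide, 10 mm thick; steel hub 20 mm high on it, grip flats 30 mm apart facing +y, -y. D bore 18.4 mm wide, its flat 6.2 mm from the axis at +x, by the orange mark. Slides down freely hub up with x axes matched (to 0.15 rad); seated, this point is 15 mm over shaft_foot.
- block_c (a point): Milled grey steel block, loose, 160 g, 40 (x) x 60 (y) x 28 (z) mm, a 14 mm wide slot along y in its top, flat rims either side; this point is at its centre, 14 mm over its underside. Grasp it across its 40 mm width (along x).
- bearing_c (a point): Ball bearing, loose, 130 g, lying flat, 47 mm in diameter, 14 mm thick; this point is at its centre, 7 mm over its underside; z up.
- nut_c (a point): Hexagon nut, loose, 17 g, lying flat, 19 mm across flats (flats facing +x and -x), 22 mm across corners (y), 11 mm thick; this point is at its centre, 5.5 mm over its underside; z up.
- bolt_c (a point): Steel bolt, loose, 45 g, standing on its hexagon head, thread upwards, 57 mm tall; head 17 x 19 mm and 7 mm thick, shank 10 mm in diameter; this point is on its axis half-way up, 28.5 mm over the foot; z up.
- tape: Bystander: black roll of tape lying flat at the front right of the worktop, 62 mm in diameter, 19 mm high; origin at the centre of its underside.
- spanner: Bystander: small bright combination spanner, loose, lying flat, 160 mm long (y), 22 mm wide, 8 mm high; origin at the centre of its underside.
Things that resemble listed ones, but are neither listed nor needed, are in the scene too. What is shaped like the part that bears gear_c but red or turquoise is not meant.

How it is judged (in metres and radians):
At the end, for the whole second after the job is handed in: Block, nut, bolt at rest on the mat in the middle, left, right outline (centred to 14, 15, 15 mm along each mat axis), block square to 0.22 rad, bolt upright; bearing flat on the block, centres within 12 mm; gear on the shaft, underside within 3 mm of the boss. All released (x of block_c in the frame of mat between -0.014 and 0.014 m and y of block_c in the frame of mat between -0.014 and 0.014 m and z of block_c in the frame of mat between 0.014 and 0.022 m and angle between each of block_c, nut_c, bolt_c, bearing_c's own z axis and vertical below 0.12 rad and x of nut_c in the frame of mat between -0.015 and 0.015 m and y of nut_c in the frame of mat between 0.075 and 0.105 m and z of nut_c in the frame of mat between 0.0055 and 0.0135 m and x of bolt_c in the frame of mat between -0.015 and 0.015 m and y of bolt_c in the frame of mat between -0.105 and -0.075 m and z of bolt_c in the frame of mat between 0.0285 and 0.0365 m and angle between the y axis of block_c and the x axis of mat, either way round below 0.22 rad and horizontal distance between bearing_c and block_c below 0.012 m and z of bearing_c in the frame of block_c between 0.018 and 0.0245 m and horizontal distance between gear_c and shaft_foot below 0.004 m and z of gear_c in the frame of shaft_foot between 0.012 and 0.018 m and angle between the x axis of gear_c and the x axis of shaft_foot, either way round below 0.3 rad and angle between gear_c's own z axis and vertical below 0.1 rad and linear speed of each of gear, block, bearing, nut, bolt below 0.02 m/s); the robot touches nothing.
It fails at once if a bystander (tape roll or spanner) was pushed away by more than 25 mm (distance of any of tape, spanner from where it was at the start of the episode above 0.025 m).
It also fails if it takes over 131 s, if anything falls off the work surface, if the arm or the gripper's body presses on something with over 40 N, if the wrist force passes 120 N, or if a joint passes its speed limit or range.

### The arm

A 6-joint arm with a two-finger parallel gripper is mounted at the origin on a cart in front of the work surface, level with it; the furniture and walls round the work are solid. World frame = base frame: x ahead of the robot, y to its left, z up, the work surface at z = 0. Lengths are in m, angles in degrees, forces in N, time in s.
With the tool pointing down it reaches from about 0.4 to 0.825 m from the base axis. Payload 7 kg.
Tool frame: the origin (TCP) lies at the centre of the arm's flange, where the gripper is bolted on; the fingertips stand 178 mm ahead of it and the grasp point (between the pads) lies 159 mm ahead of it (r.tips_ahead is the z of the fingertips in the tool frame, in m); z points along the fingers, y is the line along which they close (so a half turn about z gives the same grasp; the last joint's range is limited). The gripper opens to 88 mm and grips with 3 to 60 N. Pads are 19 mm wide; open, the fingers measure 130 mm over their backs; the gripper's body (78 mm by 193 mm) begins 47 mm behind the grasp point.
Start: joints at [90.648, 20.546, 0.682, 0, -70.136, -16.507], TCP at [0.184, 0.649, 0.405] pointing down, gripper open.
Joint ranges: [-176.03, 176.03], [-82.01, 121.73], [-58.28, 71.71], [-173.87, 95.51], [-174.79, -0.11], [-173.66, 173.66]. Speed limits (degrees/s): [136.94, 136.94, 172.46, 180, 180, 180].

### API

Orientations are given as [roll, pitch, yaw] about the fixed x, y, z axes, in that order (R = Rz(yaw) Ry(pitch) Rx(roll)).
In Python, from plant import r gives the robot as it stands. The module is installed in compiled form; this text tells all that it offers.
- The arm moves only by the shell command python3 -m pendant 'ROWS' [FORCE]. ROWS is JSON, a list that holds one entry, the list of rows, each a list of 7 numbers: the shift along the tool's x, y, z in m, then the turn, a rotation vector about the tool's x, y, z in degrees, then the gripper command: -1 is shut, 1 is fully open, values between are in proportion. A call has 1 to 5 rows; each row is the pose to reach, as a shift and turn from the pose commanded when the call began, along the tool's axes at that moment; what a row does not reach only later rows make up. A row lasts 1/10 s, in which the tool goes at most 50 mm and 8.59 degrees, less where a joint would pass 70% of its speed; a pose out of reach is approached as far as the arm can. A call with a gripper value outside its range is refused whole. The fingers move at their own pace and stop on an object; FORCE is the grip in N (left out, the last holds). Time passes only in rows, so rows that repeat a pose let the fingers close. It gives the time, the measured TCP pose, the force, the opening and the grip force at its end, in the units of the state.
- r.get_state(): the state, without advancing time (a new reading comes with each control period).
- r.capture(name): name is "scene" or "top"; returns the picture (420x560x3 uint8, red, green, blue); there is no depth.
- r.camera_params(name): a dict with "fx", "fy", "cx", "cy" (pixels), "dist_coeffs" ([k1, k2, p1, p2, k3] as OpenCV has them; the pictures are not rectified), "R" (3x3) and "t" (3): a world point X has camera coordinates R X + t. Camera axes: x right, y down, z forward; pixel columns grow to the right and rows downward; lengths in m; the calibration is good to about 2 mm. A picture is of the moment at which its call begins. camera_params takes no time and is no camera call.
- r.close_job(): hands the job in; it is judged then, once.
The state is a dict: "time_s": time; "joints": joint angles; "qd": joint speeds; "joint_torque": joint torques, N m; "tcp_pos": TCP position; "eef_rot": TCP orientation; "contact_force": force on the tool from outside, world axes, zero at the start; "moment": the same for the moment, N m; "gripper_width": finger opening in m; "gripper_force": force on a finger pad.
Only numpy, scipy, OpenCV 4.12 (cv2) and the standard library are available. Lean on these libraries where they do the work, as an engineer would, in place of code of your own. Each camera call takes 0.05 s, during which the arm holds its last target. There are 200 camera calls.

## Working session

There is one attempt and no reset: what is moved stays moved. The work goes in short steps, Python scripts to look and compute and a shell command to move; the robot and the scene stay as the last step left them, time stands still between calls to the robot, and variables do not carry over. Pictures are saved under pics/ and viewed, at most 18 in all, crops included, and the job is handed in when it is done.

```bash
mkdir -p pics
cat > h.py <<'E'
import numpy as np,cv2
from plant import r
def save(n,f):
    im=r.capture(n); cv2.imwrite('pics/'+f,im[:,:,::-1]); return im
def w(n,u,v,z):
    p=r.camera_params(n);K=np.array([[p['fx'],0,p['cx']],[0,p['fy'],p['cy']],[0,0,1.]])
    q=cv2.undistortPoints(np.array([[[u,v]]],float),K,np.array(p['dist_coeffs']))[0,0]
    R=np.array(p['R']);t=np.array(p['t']);d=R.T@np.array([q[0],q[1],1]);c=-R.T@t
    return c+d*(z-c[2])/d[2]
def px(n,X):
    p=r.camera_params(n);K=np.array([[p['fx'],0,p['cx']],[0,p['fy'],p['cy']],[0,0,1.]])
    return cv2.projectPoints(np.array(X,float).reshape(-1,3),cv2.Rodrigues(np.array(p['R']))[0],np.array(p['t'],float),K,np.array(p['dist_coeffs']))[0][:,0]
E
python3 - <<'E'
from h import *
for n in('scene','top'):
    im=save(n,n+'0.png'); cv2.imwrite('pics/%s0.png'%n,cv2.resize(im[:,:,::-1],(800,600),interpolation=cv2.INTER_CUBIC))
    p=r.camera_params(n); R=np.array(p['R']);print(n,-R.T@np.array(p['t']),R,p['fx'])
print(r.get_state())
E
```

```text
scene [0.73497169 0.99548571 0.81060065] [[-0.9855895   0.1677345   0.02187388]
 [ 0.08396696  0.59738673 -0.79754539]
 [-0.14684304 -0.78421568 -0.60286224]] 404.03219971441416
top [0.40164857 0.02176348 1.63594049] [[ 3.61721612e-04 -9.99933066e-01 -1.15642458e-02]
 [-9.95397072e-01  7.48238614e-04 -9.58337608e-02]
 [ 9.58359992e-02  1.15456815e-02 -9.95330176e-01]] 463.5107304372183
{'time_s': 0.1, 'joints': array([ 9.06483307e+01,  2.05890403e+01,  6.39455604e-01, -1.82907721e-02,
       -7.01354315e+01, -1.65054823e+01]), 'qd': array([-0.00745354, -0.15605581,  0.12239915, -0.01210228,  0.01515804,
       -0.0266518 ]), 'joint_torque': array([-3.17906008e-03, -5.84162199e+01,  2.93750596e+01,  7.01564491e+00,
        1.01084015e-02, -4.01283819e-05]), 'tcp_pos': array([0.18440644, 0.64915167, 0.40379842]), 'eef_rot': array([ 1.79913602e+02, -7.66923333e-03, -1.58633737e+01]), 'contact_force': array([-0.4492377 ,  0.50273709,  0.36138091]), 'moment': array([-0.0838842 , -0.02521802, -0.04174738]), 'gripper_force': 0.0, 'gripper_width': 0.0876876008018774}
```

View pics/scene0.png

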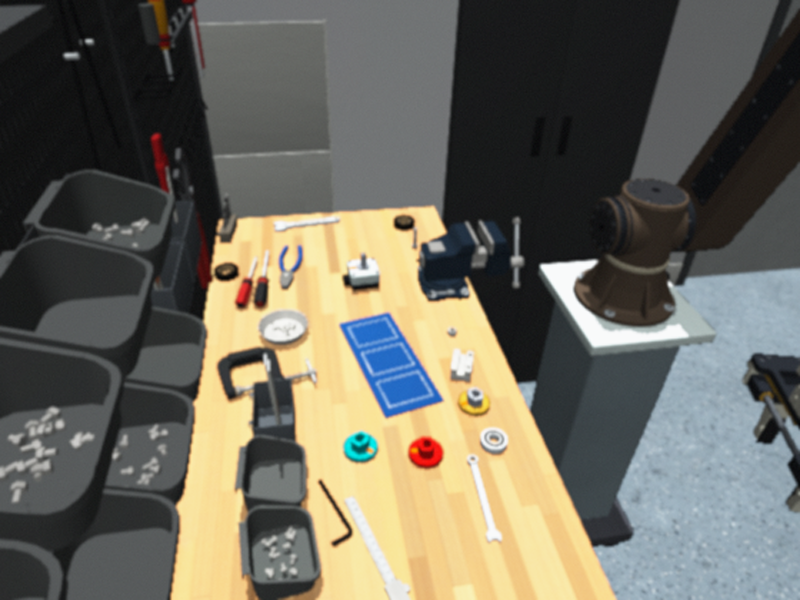

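View pics/top0.png

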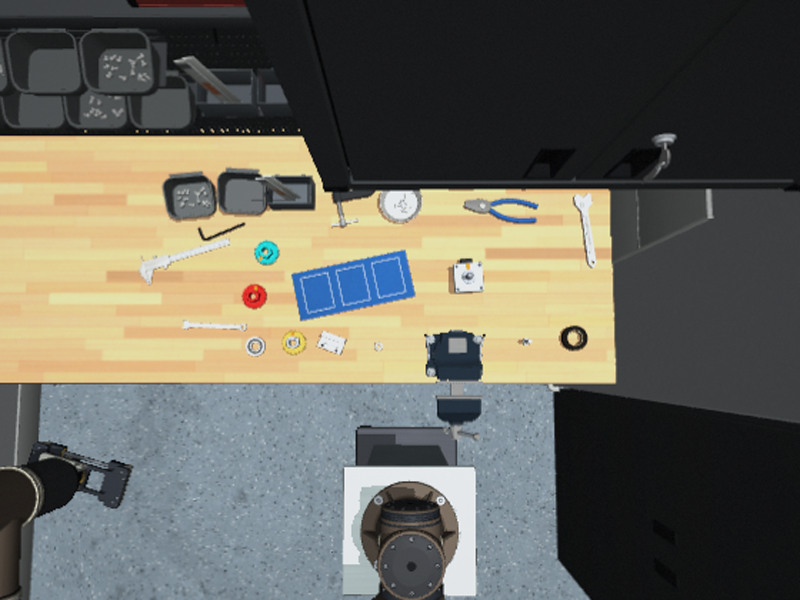

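Run:
```python
from h import *
a=r.capture('top')[:,:,::-1]
def c(x0,x1,y0,y1,k,f,im): cv2.imwrite('pics/'+f,cv2.resize(im[y0:y1,x0:x1],None,fx=k,fy=k,interpolation=cv2.INTER_CUBIC))
c(165,298,167,255,6,'t1.png',a); c(290,423,175,250,6,'t2.png',a)
a=r.capture('scene')[:,:,::-1]
c(225,355,140,240,6,'s1.png',a);
```

```text
(no output)
```

View pics/t1.png

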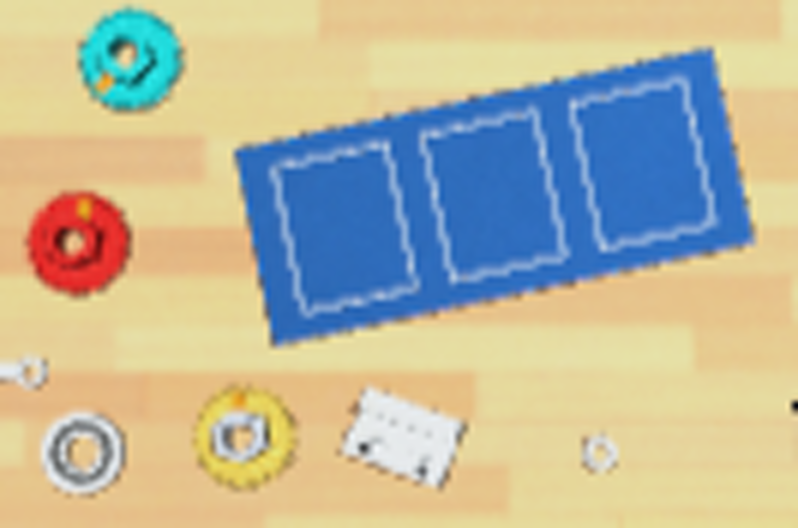

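View pics/t2.png

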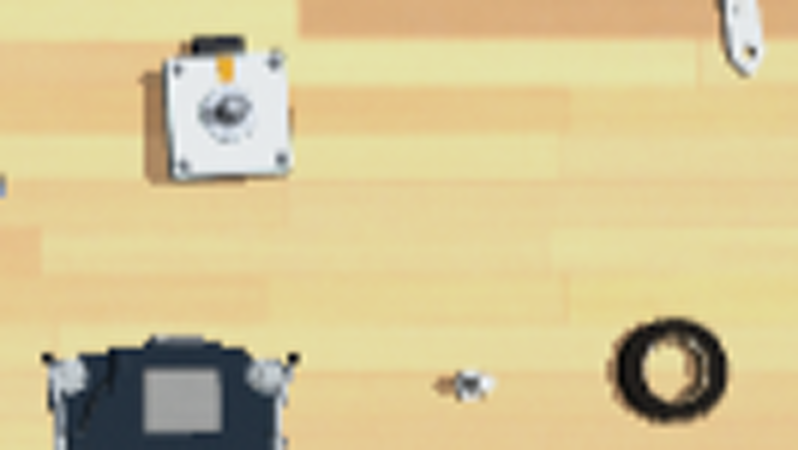

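View pics/s1.png

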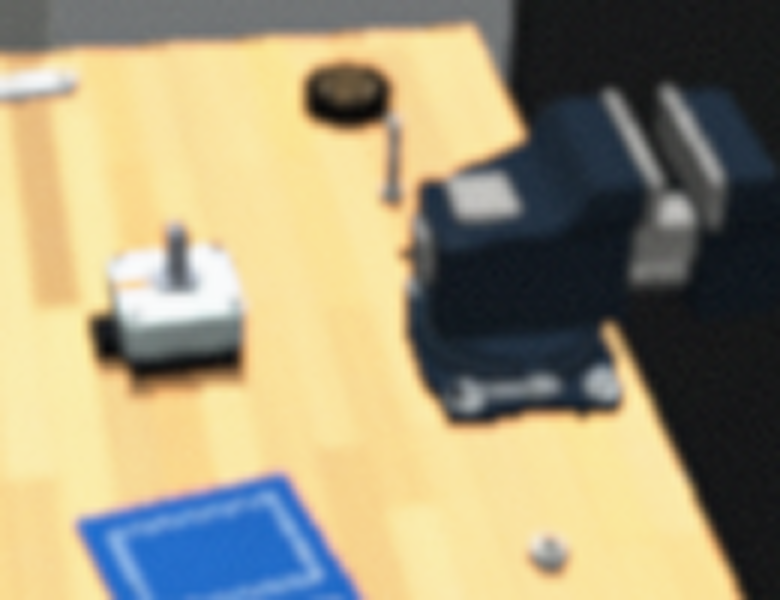

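```bash
cat > e.py <<'E'
from h import *
def t1(u,v,z): return w('top',165+(u+.5)/6-.5,167+(v+.5)/6-.5,z)
def t2(u,v,z): return w('top',290+(u+.5)/6-.5,175+(v+.5)/6-.5,z)
def s1(u,v,z): return w('scene',225+(u+.5)/6-.5,140+(v+.5)/6-.5,z)
def s0(u,v,z): return w('scene',u*.7,v*.7,z)
def yaw(a,b): d=b-a; return np.degrees(np.arctan2(d[1],d[0])).round(1)
E
python3 - <<'E'
from e import *
np.set_printoptions(precision=4,suppress=True)
m=[t1(*p,.004) for p in((235,150),(712,48),(755,242),(274,345))]
print('mat',np.mean(m,0),'yaw',yaw(m[3],m[0]),yaw(m[2],m[1]),yaw(m[1],m[0])-90,yaw(m[2],m[3])-90)
for n,c in(('L',(345,229)),('M',(494,195)),('R',(644,165))):print(n,t1(*c,.004))
print('gear',t1(246,437,.008),'hubtop',t1(241,436,.03),'yaw',yaw(t1(246,437,.01),t1(239,399,.01)),'scene',s0(475,402,.005),s0(476,393,.03))
print('bearing',t1(84,453,.012),s0(493,440,.012))
b=[t1(*p,.028) for p in((366,388),(466,425),(440,488),(342,450))]
print('block',np.mean(b,0),yaw(b[1],b[0])-90,yaw(b[2],b[3])-90,yaw(b[3],b[0]),yaw(b[2],b[1]),s0(462,364,.02))
print('nut',t1(600,453,.008),s1(548,553,.006))
print('bolt',t2(468,385,.007),'tip',t2(487,383,.057),s1(391,195,.004),s1(393,118,.057))
q=[t2(*p,.045) for p in((167,62),(286,52),(291,174),(173,180))]
print('motor',np.mean(q,0),[yaw(q[3],q[0]),yaw(q[2],q[1]),yaw(q[1],q[0])-90,yaw(q[2],q[3])-90],'tip',t2(235,104,.083),'boss',t2(225,115,.049),'mark',t2(225,67,.045),'scene tip',s1(177,228,.083),'boss',s1(180,285,.049))
print('tape',t2(672,370,.019),'vise top corners',t2(48,355,0),t2(293,355,0))
E
```

```text
mat [0.5909 0.1382 0.004 ] yaw 12.1 12.3 12.099999999999994 12.099999999999994
L [0.5713 0.2262 0.004 ]
M [0.5914 0.1383 0.004 ]
R [0.6092 0.0496 0.004 ]
gear [0.4486 0.2823 0.008 ] hubtop [0.4485 0.2817 0.03  ] yaw 11.3 scene [0.4459 0.2829 0.005 ] [0.4469 0.2835 0.03  ]
bearing [0.4392 0.3762 0.012 ] [0.4417 0.3806 0.012 ]
block [0.4476 0.188  0.028 ] -20.200000000000003 -21.0 -20.7 -22.1 [0.4491 0.1937 0.02  ]
nut [0.4392 0.0751 0.008 ] [0.4405 0.0758 0.006 ]
bolt [ 0.451  -0.2854  0.007 ] tip [ 0.4506 -0.2867  0.057 ] [ 0.4533 -0.2815  0.004 ] [ 0.4533 -0.2862  0.057 ]
motor [ 0.6038 -0.1441  0.045 ] [np.float64(2.4), np.float64(1.6), np.float64(4.799999999999997), np.float64(2.9000000000000057)] tip [ 0.6063 -0.1434  0.083 ] boss [ 0.6044 -0.1412  0.049 ] mark [ 0.6328 -0.1419  0.045 ] scene tip [ 0.6056 -0.1381  0.083 ] boss [ 0.6051 -0.1319  0.049 ]
tape [ 0.4593 -0.4009  0.019 ] vise top corners [ 0.4687 -0.0409  0.    ] [ 0.4687 -0.1846  0.    ]
```

```bash
cat > g.py <<'E'
import sys,numpy as np
from plant import r
from scipy.spatial.transform import Rotation as Q
s=r.get_state();x,y,z,yaw=map(float,sys.argv[1:5])
R=Q.from_euler('xyz',s['eef_rot'],degrees=True)
T=Q.from_euler('xyz',[180,0,yaw],degrees=True)
d=R.inv().apply(np.array([x,y,z])-s['tcp_pos']);v=(R.inv()*T).as_rotvec(degrees=True)
print(s['tcp_pos'].round(4),s['eef_rot'].round(1),'F',s['contact_force'].round(1),'w',round(s['gripper_width'],4),'t',s['time_s'],'| shift',d.round(4),'turn',v.round(1))
E
python3 g.py .4475 .2827 .28 11
```

```text
[0.1844 0.6492 0.4041] [179.9  -0.  -15.9] F [ 0.2 -0.2  0.1] w 0.0876 t 0.2 | shift [0.3532 0.2805 0.1244] turn [  0.1   0.  -26.9]
```

```bash
python3 -m pendant '[[[0.353,0.28,0.05,0,0,-27,0.4],[0.353,0.28,0.05,0,0,-27,0.4],[0.353,0.28,0.05,0,0,-27,0.4],[0.353,0.28,0.05,0,0,-27,0.4],[0.353,0.28,0.05,0,0,-27,0.4]]]' 20; python3 g.py .4475 .2827 .28 11
```

```text
time_s: 0.7
tcp_pos: [0.3302, 0.4457, 0.3769]
eef_rot: [-180.0, -0.0, 11.2]
contact_force: [1.5, 0.4, -0.0]
gripper_width: 0.0618
gripper_force: 0.0
[0.3302 0.4457 0.3769] [-180.    -0.    11.2] F [ 1.5  0.4 -0. ] w 0.0618 t 0.7 | shift [0.0833 0.1828 0.0969] turn [-0.  -0.   0.2]
```

```bash
python3 -m pendant '[[[0.083,0.183,0.097,0,0,0,0.4],[0.083,0.183,0.097,0,0,0,0.4],[0.083,0.183,0.097,0,0,0,0.4],[0.083,0.183,0.097,0,0,0,0.4],[0.083,0.183,0.097,0,0,0,0.4]]]' 20; python3 -m pendant '[[[0,0,0,0,0,0,0.4],[0,0,0,0,0,0,0.4],[0,0,0,0,0,0,0.4]]]';  python3 g.py .4475 .2827 .19 11
python3 - <<'E'
from h import *
a=r.capture('scene')[:,:,::-1];u,v=px('scene',[.4475,.2827,.08])[0].astype(int);A=a[v-50:v+40,u-50:u+50]
b=r.capture('top')[:,:,::-1];u2,v2=px('top',[.4475,.2827,.08])[0].astype(int);B=b[v2-45:v2+45,u2-50:u2+50]
print(u,v,u2,v2)
cv2.imwrite('pics/n1.png',cv2.resize(np.hstack([A,B]),None,fx=4,fy=4,interpolation=cv2.INTER_CUBIC))
E
```

```text
time_s: 1.2
tcp_pos: [0.447, 0.2808, 0.2782]
eef_rot: [179.9, 0.1, 11.0]
contact_force: [-0.6, -0.2, 0.5]
gripper_width: 0.0615
gripper_force: 0.0
time_s: 1.5
tcp_pos: [0.4463, 0.2847, 0.2806]
eef_rot: [-180.0, -0.0, 11.2]
contact_force: [-0.5, 0.7, 0.3]
gripper_width: 0.0614
gripper_force: 0.0
[0.4463 0.2847 0.2806] [-180.    -0.    11.2] F [-0.5  0.7  0.3] w 0.0614 t 1.5 | shift [0.0007 0.0023 0.0906] turn [-0.  -0.   0.2]
334 261 202 239
```

View pics/n1.png

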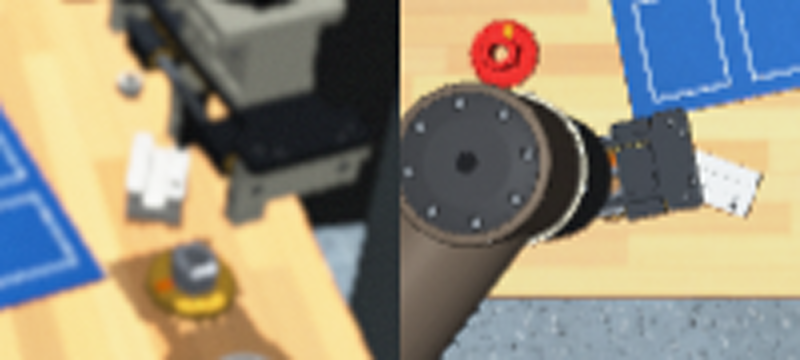

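```bash
python3 -m pendant '[[[0.001,0.001,0.05,0,0,0,0.4],[0.001,0.001,0.08,0,0,0,0.4],[0.001,0.001,0.088,0,0,0,0.4],[0.001,0.001,0.0905,0,0,0,0.4],[0.001,0.001,0.0905,0,0,0,0.4]]]';for i in 1 2 3 ; do  python3 -m pendant '[[[0,0,0,0,0,0,0.4]]]'|sed -n 2,4p; done
```

```text
time_s: 2.1
tcp_pos: [0.4478, 0.2841, 0.1906]
eef_rot: [-180.0, -0.1, 11.2]
contact_force: [-0.4, 1.3, 0.4]
gripper_width: 0.0613
gripper_force: 0.0
tcp_pos: [0.4479, 0.284, 0.1911]
eef_rot: [-179.9, -0.1, 11.2]
contact_force: [-0.4, -0.4, 0.7]
tcp_pos: [0.4478, 0.2838, 0.191]
eef_rot: [-179.9, -0.1, 11.2]
contact_force: [-0.3, -0.8, 0.1]
tcp_pos: [0.4477, 0.2835, 0.1906]
eef_rot: [-179.9, -0.1, 11.1]
contact_force: [-0.5, -0.0, -0.7]
```

Close on the hub.

```bash
python3 -m pendant '[[[0,0,0,0,0,0,-0.6],[0,0,0,0,0,0,-0.6],[0,0,0,0,0,0,-0.6],[0,0,0,0,0,0,-0.6],[0,0,0,0,0,0,-0.6]]]' 30;python3 -m pendant '[[[0,0,0,0,0,0,-0.6],[0,0,0,0,0,0,-0.6],[0,0,-0.05,0,0,0,-0.6],[0,0,-0.10,0,0,0,-0.6],[0,0,-0.13,0,0,0,-0.6]]]' 30; python3 g.py .605 -.140 .32 3
python3 - <<'E'
from h import *
a=r.capture('scene')[:,:,::-1];u,v=px('scene',[.4475,.2827,.15])[0].astype(int);A=a[v-70:v+50,u-60:u+60]
cv2.imwrite('pics/n2.png',cv2.resize(A,None,fx=4,fy=4,interpolation=cv2.INTER_CUBIC))
E
```

```text
time_s: 2.9
tcp_pos: [0.4475, 0.2832, 0.1896]
eef_rot: [180.0, 0.0, 11.1]
contact_force: [-0.5, -0.1, 0.5]
gripper_width: 0.0297
gripper_force: 29.9
time_s: 3.4
tcp_pos: [0.4479, 0.2836, 0.323]
eef_rot: [-179.9, -0.2, 11.2]
contact_force: [0.5, 1.4, -2.0]
gripper_width: 0.0296
gripper_force: 29.9
[0.4479 0.2836 0.323 ] [-179.9   -0.2   11.2] F [ 0.5  1.4 -2. ] w 0.0296 t 3.4 | shift [0.072  0.446  0.0024] turn [-0.1 -0.2  8.2]
```

View pics/n2.png

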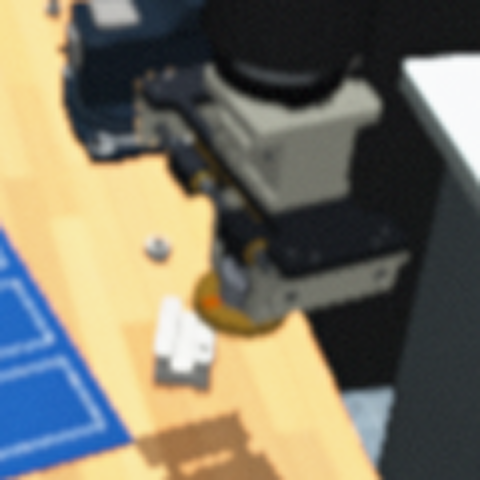

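```bash
python3 -m pendant '[[[0.072,0.446,0,0,0,8,-0.6],[0.072,0.446,0,0,0,8,-0.6],[0.072,0.446,0,0,0,8,-0.6],[0.072,0.446,0,0,0,8,-0.6],[0.072,0.446,0,0,0,8,-0.6]]]' 30;python3 g.py .605 -.140 .32 3
```

```text
time_s: 3.95
tcp_pos: [0.5344, 0.0469, 0.3193]
eef_rot: [-180.0, 0.0, 3.2]
contact_force: [1.9, 1.0, -1.6]
gripper_width: 0.0297
gripper_force: 30.0
[0.5344 0.0469 0.3193] [-180.     0.     3.2] F [ 1.9  1.  -1.6] w 0.0297 t 3.95 | shift [ 0.0602  0.1906 -0.0007] turn [-0.   0.   0.2]
```

```bash
python3 -m pendant '[[[0.06,0.191,0,0,0,0,-0.6],[0.06,0.191,0,0,0,0,-0.6],[0.06,0.191,0,0,0,0,-0.6],[0.06,0.191,0,0,0,0,-0.6],[0.06,0.191,0.01,0,0,0,-0.6]]]' 30;python3 -m pendant '[[[0,0,0.0,0,0,0,-0.6],[0,0,0.01,0,0,0,-0.6],[0,0,0.01,0,0,0,-0.6],[0,0,0.01,0,0,0,-0.6],[0,0,0.01,0,0,0,-0.6]]]' >/dev/null;python3 g.py .605 -.140 .30 3
python3 - <<'E'
from h import *
a=r.capture('scene')[:,:,::-1];u,v=px('scene',[.605,-.14,.08])[0].astype(int);A=a[v-40:v+30,u-40:u+40];print(u-40,v-40)
cv2.imwrite('pics/n3.png',cv2.resize(A,None,fx=8,fy=8,interpolation=cv2.INTER_CUBIC))
s=r.get_state();x,y,z=s['tcp_pos']
for zz in (.049,.083):print('shaft axis',[(px('scene',[xx,yy,zz])[0]-[u-40,v-40])*8+3.5 for xx,yy in((.605,-.14),)])
print('gear underside',(px('scene',[x,y,z-.19])[0]-[u-40,v-40])*8+3.5, 'flange edges',(px('scene',[[x+.0305*np.cos(t),y+.0305*np.sin(t),z-.18] for t in np.arange(0,6.2,.785)])-[u-40,v-40]).round(1)*8)
E
```

```text
time_s: 4.45
tcp_pos: [0.6061, -0.1436, 0.3094]
eef_rot: [179.9, -0.1, 2.9]
contact_force: [-0.3, 0.9, -3.0]
gripper_width: 0.0299
gripper_force: 29.9
[ 0.6048 -0.1377  0.3001] [180.   -0.    3.2] F [ 0.4 -0.1 -0.5] w 0.0299 t 4.95 | shift [0.0001 0.0023 0.0001] turn [ 0.  -0.   0.2]
214 138
shaft axis [array([326.13218071, 385.59088817])]
shaft axis [array([325.09329648, 317.67537256])]
gear underside [325.39038759 264.643726  ] flange edges [[247.2 245.6]
 [275.2 271.2]
 [330.4 279.2]
 [380.8 264. ]
 [395.2 235.2]
 [367.2 209.6]
 [312.8 202.4]
 [263.2 216.8]]
```

View pics/n3.png

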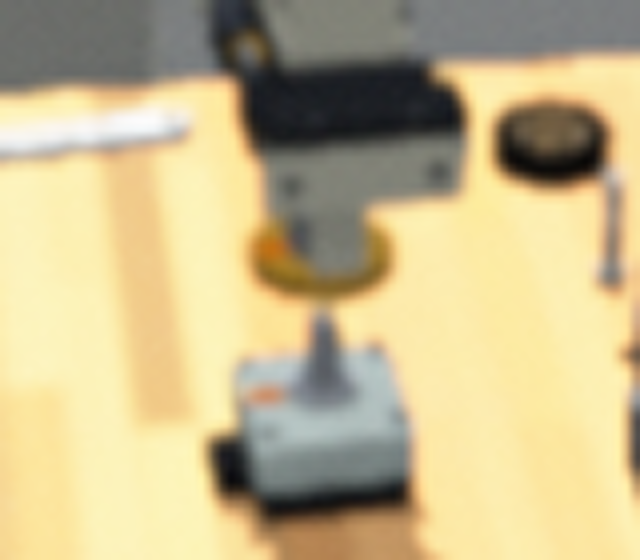

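```bash
for i in 1 2 3; do python3 -m pendant '[[[0,0,0,0,0,0,-0.6]]]' | sed -n 2p; done;  python3 -m pendant '[[[0.0005,0.002,0.008,0,0,0,-0.6],[0.0005,0.002,0.016,0,0,0,-0.6],[0.0005,0.002,0.020,0,0,0,-0.6],[0.0005,0.002,0.024,0,0,0,-0.6],[0.0005,0.002,0.026,0,0,0,-0.6]]]' 30;for i in 1 2 3; do python3 -m pendant '[[[0,0,0,0,0,0,-0.6]]]' | sed -n 2,4p; done
```

```text
tcp_pos: [0.6048, -0.1382, 0.3001]
tcp_pos: [0.6047, -0.1384, 0.2999]
tcp_pos: [0.6047, -0.1386, 0.2998]
time_s: 5.8
tcp_pos: [0.6052, -0.1406, 0.2729]
eef_rot: [180.0, 0.0, 3.1]
contact_force: [-0.0, 0.2, -1.1]
gripper_width: 0.0296
gripper_force: 29.9
tcp_pos: [0.6052, -0.1406, 0.2732]
eef_rot: [-180.0, 0.0, 3.1]
contact_force: [0.0, 0.1, -0.9]
tcp_pos: [0.6054, -0.1406, 0.2737]
eef_rot: [180.0, -0.0, 3.1]
contact_force: [-0.4, 0.5, -1.2]
tcp_pos: [0.6054, -0.1406, 0.2739]
eef_rot: [180.0, -0.0, 3.1]
contact_force: [0.2, -0.7, -0.8]
```

```bash
for i in 1 2 3; do python3 -m pendant '[[[0,0,0.002,0,0,0,-0.6],[0,0,0.003,0,0,0,-0.6],[0,0,0.003,0,0,0,-0.6]]]' | sed -n '2p;4p'; done
```

```text
tcp_pos: [0.6052, -0.1406, 0.2704]
contact_force: [-0.1, 0.7, -1.2]
tcp_pos: [0.6054, -0.1411, 0.2683]
contact_force: [-1.5, -4.4, 4.7]
tcp_pos: [0.6052, -0.142, 0.2651]
contact_force: [0.1, -9.2, 2.6]
```

```bash
python3 -m pendant '[[[0,0.0015,0,0,0,0,-0.6],[0,0.0015,0,0,0,0,-0.6],[0,0.002,0,0,0,0,-0.6],[0,0.002,0,0,0,0,-0.6]]]' | sed -n '2p;4p';  for i in 1 2; do python3 -m pendant '[[[0,0,0.002,0,0,0,-0.6],[0,0,0.003,0,0,0,-0.6],[0,0,0.003,0,0,0,-0.6]]]' | sed -n '2p;4p'; done
```

```text
tcp_pos: [0.6053, -0.1426, 0.2644]
contact_force: [-0.7, -3.6, -0.9]
tcp_pos: [0.6053, -0.1426, 0.2613]
contact_force: [-1.3, -4.1, -0.6]
tcp_pos: [0.6053, -0.1426, 0.2584]
contact_force: [-0.9, -3.9, -1.4]
```

```bash
python3 -m pendant '[[[0,0.0012,0.004,0,0,0,-0.6],[0,0.0012,0.008,0,0,0,-0.6],[0,0.0012,0.012,0,0,0,-0.6],[0,0.0012,0.015,0,0,0,-0.6],[0,0.0012,0.016,0,0,0,-0.6]]]' | sed -n '2,4p';  for i in 1 2; do python3 -m pendant '[[[0,0,0.001,0,0,0,-0.6],[0,0,0.002,0,0,0,-0.6],[0,0,0.002,0,0,0,-0.6]]]' | sed -n '2p;4p'; done
```

```text
tcp_pos: [0.6054, -0.1436, 0.2419]
eef_rot: [-180.0, 0.0, 3.1]
contact_force: [0.1, -0.7, 0.0]
tcp_pos: [0.6055, -0.1438, 0.2405]
contact_force: [-0.1, -0.4, -0.8]
tcp_pos: [0.6055, -0.1438, 0.2386]
contact_force: [-0.2, -0.3, -1.5]
```

```bash
python3 -m pendant '[[[0,0,0.001,0,0,0,-0.6],[0,0,0.001,0,0,0,-0.6]]]' | sed -n '2,4p'; python3 -m pendant '[[[0,0,0,0,0,0,-0.3],[0,0,0,0,0,0,0.2],[0,0,0,0,0,0,0.2],[0,0,0,0,0,0,0.2],[0,0,0,0,0,0,0.2]]]'| sed -n '2,5p'; python3 -m pendant '[[[0,0,-0.03,0,0,0,0.2],[0,0,-0.07,0,0,0,0.2],[0,0,-0.12,0,0,0,0.4],[0,0,-0.12,0,0,0,0.4],[0,0,-0.12,0,0,0,0.4]]]'; python3 g.py .448 .1895 .30 69
```

```text
tcp_pos: [0.6055, -0.1438, 0.2385]
eef_rot: [180.0, -0.0, 3.2]
contact_force: [-2.2, 1.0, 6.2]
tcp_pos: [0.6055, -0.1438, 0.2375]
eef_rot: [-180.0, 0.0, 3.1]
contact_force: [-0.7, 0.8, 0.5]
gripper_width: 0.0516
time_s: 10.3
tcp_pos: [0.6056, -0.1438, 0.3592]
eef_rot: [-180.0, -0.2, 3.1]
contact_force: [-0.6, -0.4, -1.0]
gripper_width: 0.0611
gripper_force: 0.0
[ 0.6056 -0.1438  0.3592] [-180.    -0.2    3.1] F [-0.6 -0.4 -1. ] w 0.0611 t 10.3 | shift [-0.1393 -0.3414  0.0588] turn [  0.1  -0.2 -65.9]
```

```bash
python3 -m pendant '[[[-0.139,-0.341,0.02,0,0,-66,0.4],[-0.139,-0.341,0.02,0,0,-66,0.4],[-0.139,-0.341,0.02,0,0,-66,0.4],[-0.139,-0.341,0.02,0,0,-66,0.4],[-0.139,-0.341,0.02,0,0,-66,0.4]]]'|sed -n 2,3p;python3 g.py .4476 .1885 .30 69
```

```text
tcp_pos: [0.4972, 0.0831, 0.3426]
eef_rot: [-180.0, 0.1, 46.4]
[0.4972 0.0831 0.3426] [-1.80e+02  1.00e-01  4.64e+01] F [1.9 0.5 0.6] w 0.0615 t 10.8 | shift [ 0.0423 -0.1086  0.0426] turn [ -0.1   0.1 -22.6]
```

```bash
python3 -m pendant '[[[0.042,-0.109,0.043,0,0,-23,0.4],[0.042,-0.109,0.043,0,0,-23,0.4],[0.042,-0.109,0.043,0,0,-23,0.4],[0.042,-0.109,0.043,0,0,-23,0.4],[0.042,-0.109,0.043,0,0,-23,0.4]]]'>/dev/null;python3 -m pendant '[[[0,0,0,0,0,0,0.4],[0,0,0,0,0,0,0.4],[0,0,0,0,0,0,0.4]]]'|sed -n 2,3p;python3 g.py .4476 .1885 .183 69
```

```text
tcp_pos: [0.4496, 0.187, 0.3011]
eef_rot: [180.0, -0.0, 69.0]
[0.4496 0.187  0.3011] [180.  -0.  69.] F [0.2 0.1 0. ] w 0.0612 t 11.6 | shift [ 0.0007 -0.0024  0.1181] turn [ 0. -0.  0.]
```

```bash
python3 -m pendant '[[[0.001,-0.002,0.05,0,0,0,0.4],[0.001,-0.002,0.09,0,0,0,0.4],[0.001,-0.002,0.11,0,0,0,0.4],[0.001,-0.002,0.118,0,0,0,0.4],[0.001,-0.002,0.118,0,0,0,0.4]]]'|sed -n '2p;4p';python3 -m pendant '[[[0,0,0,0,0,0,0.4],[0,0,0,0,0,0,-0.4],[0,0,0,0,0,0,-0.4],[0,0,0,0,0,0,-0.4],[0,0,0,0,0,0,-0.4]]]' 30|sed -n '2,6p';python3 -m pendant '[[[0,0,0,0,0,0,-0.4],[0,0,-0.04,0,0,0,-0.4],[0,0,-0.08,0,0,0,-0.4],[0,0,-0.10,0,0,0,-0.4],[0,0,-0.1,0,0,0,-0.4]]]' 30;python3 g.py .591 .1382 .280 12.2
```

```text
tcp_pos: [0.4479, 0.1889, 0.1824]
contact_force: [0.0, 0.3, 1.1]
tcp_pos: [0.448, 0.1896, 0.1838]
eef_rot: [180.0, -0.1, 69.1]
contact_force: [-1.4, -1.0, 6.1]
gripper_width: 0.0398
gripper_force: 30.0
time_s: 13.1
tcp_pos: [0.4484, 0.19, 0.2861]
eef_rot: [179.8, -0.3, 69.1]
contact_force: [1.0, -0.3, -1.8]
gripper_width: 0.0396
gripper_force: 30.0
[0.4484 0.19   0.2861] [179.8  -0.3  69.1] F [ 1.  -0.3 -1.8] w 0.0396 t 13.1 | shift [0.0024 0.1517 0.0065] turn [-0.  -0.4 56.9]
```

```bash
python3 -m pendant '[[[0.002,0.152,0,0,0,57,-0.4],[0.002,0.152,0,0,0,57,-0.4],[0.002,0.152,0,0,0,57,-0.4],[0.002,0.152,0,0,0,57,-0.4],[0.002,0.152,0,0,0,57,-0.4]]]'>/dev/null;python3 g.py .591 .1382 .280 12.2
```

```text
[0.5913 0.1358 0.2803] [-180.     0.2   25.6] F [ 0.1  0.  -1.9] w 0.0397 t 13.6 | shift [ 0.0008 -0.0023  0.0003] turn [ 0.   0.2 13.4]
```

```bash
python3 -m pendant '[[[0.0,0,0,0,0,14,-0.4],[0,0,0,0,0,14,-0.4],[0,0,0,0,0,14,-0.4],[0,0,0,0,0,14,-0.4],[0,0,0,0,0,14,-0.4]]]'>/dev/null;python3 g.py .591 .1382 .191 12.2
python3 - <<'E'
from h import *
a=r.capture('scene')[:,:,::-1];u,v=px('scene',[.591,.1382,.08])[0].astype(int);A=a[v-60:v+60,u-75:u+75]
cv2.imwrite('pics/n4.png',cv2.resize(A,None,fx=5,fy=5,interpolation=cv2.INTER_CUBIC))
E
```

```text
[0.5903 0.137  0.2825] [180.    0.   12.3] F [-0.5  0.2 -2.2] w 0.0397 t 14.1 | shift [ 0.001  -0.001   0.0915] turn [0.  0.  0.1]
```

View pics/n4.png

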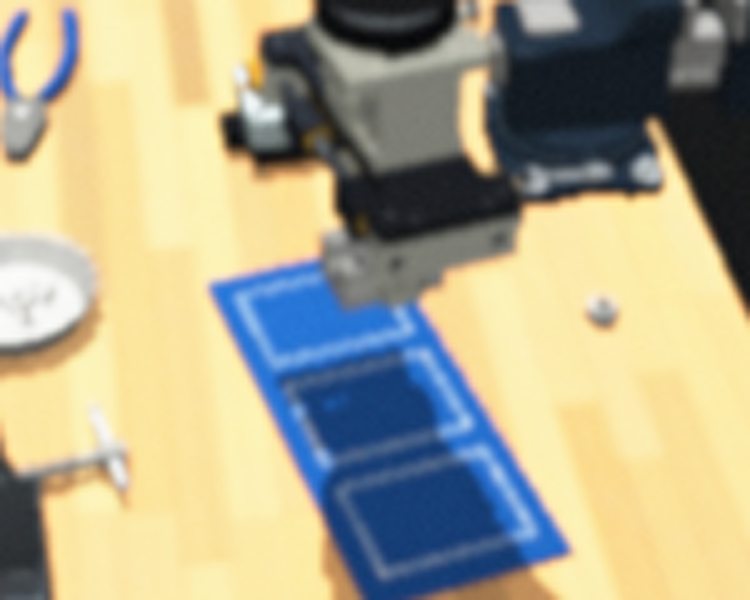

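```bash
python3 -m pendant '[[[0.001,-0.001,0.04,0,0,0,-0.4],[0.001,-0.001,0.07,0,0,0,-0.4],[0.001,-0.001,0.085,0,0,0,-0.4],[0.001,-0.001,0.091,0,0,0,-0.4],[0.001,-0.001,0.092,0,0,0,-0.4]]]'>/dev/null;for i in 1 2 3; do python3 -m pendant '[[[0,0,0.001,0,0,0,-0.4],[0,0,0.001,0,0,0,-0.4]]]'|sed -n '2p;4p';done
```

```text
tcp_pos: [0.5916, 0.1384, 0.1911]
contact_force: [0.1, -0.5, -1.2]
tcp_pos: [0.5913, 0.1383, 0.1896]
contact_force: [0.5, -1.1, -1.2]
tcp_pos: [0.5912, 0.1382, 0.1881]
contact_force: [-0.2, -0.2, -1.5]
```

```bash
python3 -m pendant '[[[0,0,0.001,0,0,0,-0.4],[0,0,0.001,0,0,0,-0.4]]]'|sed -n '2p;4p';python3 -m pendant '[[[0,0,0,0,0,0,-0.4],[0,0,0,0,0,0,0],[0,0,0,0,0,0,0.2],[0,0,0,0,0,0,0.2],[0,0,0,0,0,0,0.2]]]'|sed -n '2p;4,5p'; python3 -m pendant '[[[0,0,-0.03,0,0,0,0.2],[0,0,-0.07,0,0,0,0.2],[0,0,-0.11,0,0,0,0.4],[0,0,-0.11,0,0,0,0.4],[0,0,-0.11,0,0,0,0.4]]]'|sed -n 2p; python3 g.py .4392 .3765 .28 45
```

```text
tcp_pos: [0.5912, 0.1382, 0.1878]
contact_force: [-2.8, -0.3, 6.0]
tcp_pos: [0.5913, 0.1382, 0.1869]
contact_force: [0.2, -0.4, 0.2]
gripper_width: 0.052
tcp_pos: [0.5913, 0.1383, 0.2982]
[0.5913 0.1383 0.2982] [-1.799e+02 -1.000e-01  1.210e+01] F [-0.8  0.3 -1.1] w 0.0611 t 16.45 | shift [-0.0987 -0.2648  0.0183] turn [ -0.   -0.2 -32.9]
```

```bash
python3 -m pendant '[[[-0.099,-0.265,0,0,0,-33,0.6],[-0.099,-0.265,0,0,0,-33,0.6],[-0.099,-0.265,0,0,0,-33,0.6],[-0.099,-0.265,0,0,0,-33,0.6],[-0.099,-0.265,0,0,0,-33,0.6]]]'>/dev/null;python3 g.py .4392 .3765 .28 45
```

```text
[0.4548 0.3498 0.2957] [1.80e+02 1.00e-01 4.54e+01] F [ 0.5  0.4 -0.1] w 0.0704 t 16.95 | shift [ 0.008  -0.0299  0.0156] turn [0.  0.1 0.4]
```

Run:
```python
from h import *
a=r.capture('top')[:,:,::-1]
u,v=px('top',[.591,.138,.03])[0].astype(int);A=a[v-50:v+50,u-65:u+65]
cv2.imwrite('pics/n5.png',cv2.resize(A,None,fx=6,fy=6,interpolation=cv2.INTER_CUBIC));print(u-65,v-50)
```

```text
181 148
```

View pics/n5.png

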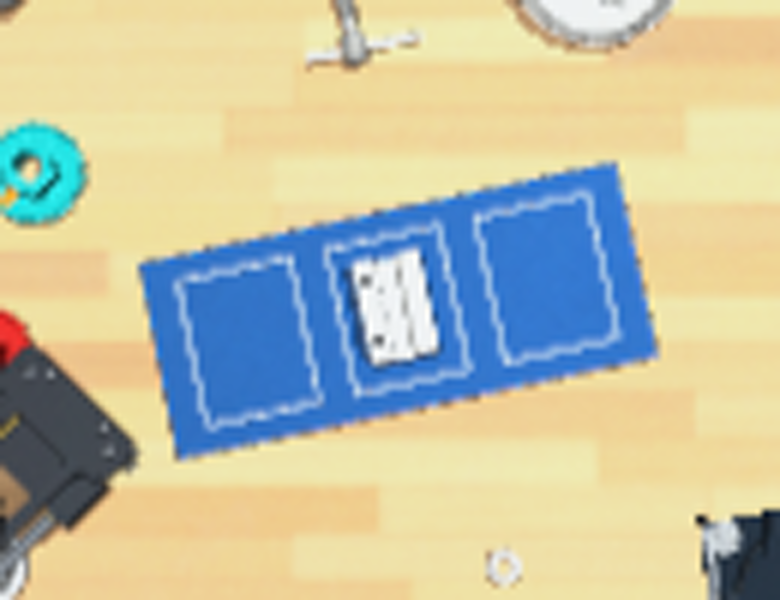

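Block is centred (≈(396,306)) and square in the middle outline (centre ≈(398,308)).

```bash
python3 -c "
from h import *
print(w('top',181+396.5/6-.5,148+306.5/6-.5,.032))"
python3 -m pendant '[[[0.008,-0.03,0.015,0,0,0,0.6],[0.008,-0.03,0.015,0,0,0,0.6],[0.008,-0.03,0.015,0,0,0,0.6],[0.008,-0.03,0.015,0,0,0,0.6],[0.008,-0.03,0.015,0,0,0,0.6]]]'>/dev/null;python3 -m pendant '[[[0,0,0,0,0,0,0.6],[0,0,0,0,0,0,0.6]]]'|sed -n 2p;python3 g.py .4392 .3765 .182 45
```

```text
[0.58993372 0.13743925 0.032     ]
tcp_pos: [0.4412, 0.3751, 0.2823]
[0.4412 0.3751 0.2823] [-180.    -0.    45.1] F [-0.1 -0.4  0.4] w 0.0706 t 17.7 | shift [-0.0004 -0.0024  0.1003] turn [-0.  -0.   0.1]
```

```bash
python3 -m pendant '[[[0,-0.002,0.05,0,0,0,0.6],[0,-0.002,0.08,0,0,0,0.6],[0,-0.002,0.095,0,0,0,0.6],[0,-0.002,0.1,0,0,0,0.6],[0,-0.002,0.1,0,0,0,0.6]]]'|sed -n '2p;4p';python3 -m pendant '[[[0,0,0,0,0,0,0.6],[0,0,0,0,0,0,-0.2],[0,0,0,0,0,0,-0.2],[0,0,0,0,0,0,-0.2],[0,0,0,0,0,0,-0.2]]]' 30|sed -n '2,6p';python3 -m pendant '[[[0,0,0,0,0,0,-0.2],[0,0,-0.04,0,0,0,-0.2],[0,0,-0.08,0,0,0,-0.2],[0,0,-0.12,0,0,0,-0.2],[0,0,-0.12,0,0,0,-0.2]]]' 30|sed -n '2,6p';python3 g.py .5904 .1378 .30 12.2
```

```text
tcp_pos: [0.4396, 0.3769, 0.1817]
contact_force: [0.0, 0.2, 0.7]
tcp_pos: [0.4395, 0.3771, 0.1825]
eef_rot: [-180.0, -0.0, 45.1]
contact_force: [-0.5, 0.7, 4.1]
gripper_width: 0.0453
gripper_force: 30.0
tcp_pos: [0.4405, 0.3784, 0.3078]
eef_rot: [-179.9, -0.5, 45.2]
contact_force: [0.2, 0.4, -1.6]
gripper_width: 0.0452
gripper_force: 29.9
[0.4405 0.3784 0.3078] [-179.9   -0.5   45.2] F [ 0.2  0.4 -1.6] w 0.0452 t 19.2 | shift [-0.0652  0.2759  0.0069] turn [-0.2 -0.5 33. ]
```

Run:
```python
from h import *
s=r.get_state();x,y,z=s['tcp_pos']
a=r.capture('scene')[:,:,::-1];u,v=px('scene',[x,y,z-.16])[0].astype(int);A=a[v-40:v+35,u-40:u+40]
cv2.imwrite('pics/n6.png',cv2.resize(A,None,fx=8,fy=8,interpolation=cv2.INTER_CUBIC))
print((px('scene',[[x+.0235*np.cos(t),y+.0235*np.sin(t),z-.168] for t in np.arange(0,6.2,.785)])-[u-40,v-40]).round(1)*8)
```

```text
[[243.2 354.4]
 [283.2 393.6]
 [347.2 405.6]
 [395.2 381.6]
 [399.2 336.8]
 [357.6 299.2]
 [296.8 288.8]
 [248.8 311.2]]
```

View pics/n6.png

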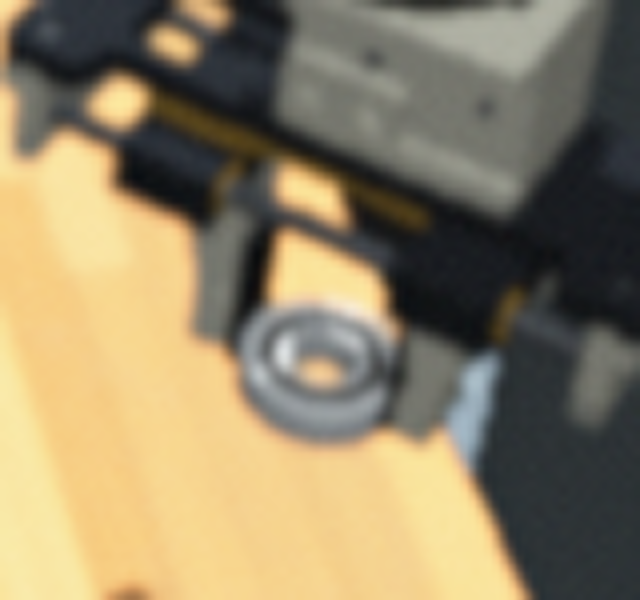

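```bash
python3 -m pendant '[[[-0.067,0.276,0.006,0,0,33,-0.2],[-0.067,0.276,0.006,0,0,33,-0.2],[-0.067,0.276,0.006,0,0,33,-0.2],[-0.067,0.276,0.006,0,0,33,-0.2],[-0.067,0.276,0.006,0,0,33,-0.2]]]'>/dev/null;python3 g.py .5885 .1375 .26 12.2
```

```text
[0.5702 0.1619 0.2953] [1.80e+02 1.00e-01 1.19e+01] F [ 1.1  2.3 -0.8] w 0.0454 t 19.75 | shift [0.0129 0.0277 0.0353] turn [ 0.   0.1 -0.3]
```

```bash
python3 -m pendant '[[[0.013,0.027,0.035,0,0,0,-0.2],[0.013,0.027,0.035,0,0,0,-0.2],[0.013,0.027,0.035,0,0,0,-0.2],[0.013,0.027,0.035,0,0,0,-0.2],[0.013,0.027,0.035,0,0,0,-0.2]]]'>/dev/null;python3 -m pendant '[[[0,0,0,0,0,0,-0.2],[0,0,0,0,0,0,-0.2]]]'|sed -n 2p;python3 g.py .5885 .1375 .218 12.2
```

```text
tcp_pos: [0.5882, 0.141, 0.2625]
[0.5882 0.141  0.2625] [-1.80e+02 -1.00e-01  1.22e+01] F [-0.3  0.3 -0.9] w 0.0451 t 20.45 | shift [-0.0005  0.0035  0.0445] turn [-0.  -0.1  0. ]
```

```bash
python3 -m pendant '[[[0,0.002,0.03,0,0,0,-0.2],[0,0.002,0.04,0,0,0,-0.2],[0,0.002,0.044,0,0,0,-0.2],[0,0.002,0.044,0,0,0,-0.2],[0,0.002,0.044,0,0,0,-0.2]]]'|sed -n '2p;4p';for i in 1 2 3 4; do python3 -m pendant '[[[0,0,0.001,0,0,0,-0.2],[0,0,0.001,0,0,0,-0.2]]]'|sed -n '2p;4p';done
```

```text
tcp_pos: [0.5891, 0.1385, 0.2185]
contact_force: [0.2, 0.5, -1.8]
tcp_pos: [0.5889, 0.1384, 0.2173]
contact_force: [0.0, -0.1, -1.2]
tcp_pos: [0.5888, 0.1382, 0.2158]
contact_force: [-1.0, 0.6, -2.1]
tcp_pos: [0.5887, 0.1382, 0.2146]
contact_force: [0.3, -1.0, -1.3]
tcp_pos: [0.5888, 0.1382, 0.2145]
contact_force: [-2.5, -1.2, 6.4]
```

```bash
python3 -m pendant '[[[0,0,0,0,0,0,0.1],[0,0,0,0,0,0,0.2],[0,0,0,0,0,0,0.4],[0,0,0,0,0,0,0.4],[0,0,0,0,0,0,0.4]]]'|sed -n '2p;4,5p'; python3 -m pendant '[[[0,0,-0.03,0,0,0,0.4],[0,0,-0.07,0,0,0,0.2],[0,0,-0.09,0,0,0,0],[0,0,-0.09,0,0,0,0],[0,0,-0.09,0,0,0,0]]]'|sed -n 2p; python3 g.py .4392 .0755 .28 0
```

```text
tcp_pos: [0.5888, 0.1383, 0.2136]
contact_force: [0.5, -0.4, -0.5]
gripper_width: 0.0608
tcp_pos: [0.5887, 0.1382, 0.304]
[0.5887 0.1382 0.304 ] [-180.    -0.    12.1] F [-0.2  0.1 -0.7] w 0.0444 t 22.75 | shift [-0.1593  0.0299  0.0239] turn [-0.  -0.  12.1]
```

```bash
python3 -m pendant '[[[-0.159,0.03,0.024,0,0,-18,0],[-0.159,0.03,0.024,0,0,-18,0],[-0.159,0.03,0.024,0,0,-18,0],[-0.159,0.03,0.024,0,0,-18,0],[-0.159,0.03,0.024,0,0,-18,0]]]'>/dev/null;python3 -m pendant '[[[0,0,0,0,0,0,0],[0,0,0,0,0,0,0]]]'|sed -n 2p;python3 g.py .4392 .0755 .181 30
python3 - <<'E'
from h import *
a=r.capture('scene')[:,:,::-1];u,v=px('scene',[.4392,.0755,.005])[0].astype(int);A=a[v-20:v+20,u-25:u+25]
B=r.capture('top')[:,:,::-1];u2,v2=px('top',[.589,.138,.04])[0].astype(int);B=B[v2-20:v2+20,u2-25:u2+25];print(u2-25,v2-20,u-25,v-20,(px('scene',[.4392,.0755,.005])[0]-[u-25,v-20])*8)
cv2.imwrite('pics/n7.png',cv2.resize(np.hstack([A,B]),None,fx=8,fy=8,interpolation=cv2.INTER_CUBIC))
E
```

```text
tcp_pos: [0.4407, 0.0761, 0.2797]
[0.4407 0.0761 0.2797] [180.   -0.   30.1] F [ 0.5 -0.1 -0.4] w 0.044 t 23.45 | shift [-0.0017 -0.0002  0.0987] turn [ 0.  -0.   0.1]
221 178 291 211 [202.16642106 167.20052067]
```

View pics/n7.png

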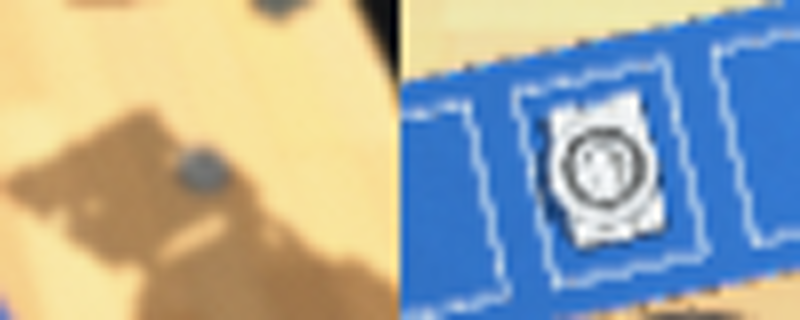

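Bearing sits centred on the block; the nut at (203,170) is where expected.

```bash
python3 -m pendant '[[[-0.001,0,0.05,0,0,0,0],[-0.001,0,0.08,0,0,0,0],[-0.001,0,0.094,0,0,0,0],[-0.001,0,0.0985,0,0,0,0],[-0.001,0,0.0985,0,0,0,0]]]'|sed -n '2p;4p';python3 -m pendant '[[[0,0,0,0,0,0,0],[0,0,0,0,0,0,-0.8],[0,0,0,0,0,0,-0.8],[0,0,0,0,0,0,-0.8],[0,0,0,0,0,0,-0.8]]]' 15|sed -n '2,6p';python3 -m pendant '[[[0,0,0,0,0,0,-0.8],[0,0,-0.04,0,0,0,-0.8],[0,0,-0.08,0,0,0,-0.8],[0,0,-0.12,0,0,0,-0.8],[0,0,-0.12,0,0,0,-0.8]]]' 15|sed -n '2,6p';python3 g.py .5718 .226 .30 12.2
```

```text
tcp_pos: [0.4392, 0.0752, 0.1807]
contact_force: [-0.5, -0.0, 1.0]
tcp_pos: [0.4389, 0.0751, 0.1817]
eef_rot: [-180.0, -0.1, 30.1]
contact_force: [-0.6, -0.1, 3.9]
gripper_width: 0.0191
gripper_force: 15.0
tcp_pos: [0.4403, 0.0757, 0.3063]
eef_rot: [180.0, -0.5, 30.2]
contact_force: [1.1, -0.0, 0.2]
gripper_width: 0.0188
gripper_force: 15.0
[0.4403 0.0757 0.3063] [180.   -0.5  30.2] F [ 1.1 -0.   0.2] w 0.0188 t 25.05 | shift [ 0.1892 -0.0637  0.008 ] turn [-0.1 -0.5 18. ]
```

```bash
python3 -m pendant '[[[0.19,-0.064,0.05,0,0,18,-0.8],[0.19,-0.064,0.05,0,0,18,-0.8],[0.19,-0.064,0.05,0,0,18,-0.8],[0.19,-0.064,0.05,0,0,18,-0.8],[0.19,-0.064,0.05,0,0,18,-0.8]]]'>/dev/null;python3 -m pendant '[[[0,0,0,0,0,0,-0.8],[0,0,0,0,0,0,-0.8]]]'|sed -n 2p;python3 g.py .572 .226 .19 12.2
```

```text
tcp_pos: [0.5703, 0.2252, 0.2507]
[0.5703 0.2252 0.2507] [1.80e+02 1.00e-01 1.21e+01] F [0.2 0.2 0.9] w 0.0189 t 25.75 | shift [ 0.0019 -0.0005  0.0607] turn [ 0.   0.1 -0.1]
```

```bash
python3 -m pendant '[[[0.002,0,0.04,0,0,0,-0.8],[0.002,0,0.055,0,0,0,-0.8],[0.002,0,0.061,0,0,0,-0.8],[0.002,0,0.061,0,0,0,-0.8],[0.002,0,0.063,0,0,0,-0.8]]]'|sed -n '2p;4p';for i in 1 2 3; do python3 -m pendant '[[[0,0,0.001,0,0,0,-0.8],[0,0,0.001,0,0,0,-0.8]]]'|sed -n '2p;4p';done
```

```text
tcp_pos: [0.5732, 0.2261, 0.1899]
contact_force: [-0.1, 0.4, 0.4]
tcp_pos: [0.5731, 0.2262, 0.1881]
contact_force: [0.3, 0.6, 0.1]
tcp_pos: [0.5729, 0.2262, 0.1864]
contact_force: [-0.5, 0.3, -0.4]
tcp_pos: [0.573, 0.2263, 0.1857]
contact_force: [-1.1, 0.2, 3.8]
```

```bash
python3 -m pendant '[[[0,0,0,0,0,0,-0.7],[0,0,0,0,0,0,-0.3],[0,0,0,0,0,0,-0.2],[0,0,0,0,0,0,-0.2],[0,0,0,0,0,0,-0.2]]]'|sed -n '2p;4,5p'; python3 -m pendant '[[[0,0,-0.04,0,0,0,-0.2],[0,0,-0.09,0,0,0,-0.2],[0,0,-0.14,0,0,0,-0.2],[0,0,-0.19,0,0,0,-0.2],[0,0,-0.2,0,0,0,-0.2]]]'|sed -n 2p; python3 g.py .58 -.286 .38 -90
```

```text
tcp_pos: [0.5729, 0.2261, 0.185]
contact_force: [0.7, -1.3, 0.5]
gripper_width: 0.0347
tcp_pos: [0.5741, 0.2266, 0.3924]
[0.5741 0.2266 0.3924] [-179.8   -0.6   12.2] F [0.4 0.2 0.4] w 0.0353 t 27.85 | shift [-0.1025  0.5023  0.0098] turn [ -0.6  -0.3 102.2]
```

```bash
python3 -m pendant '[[[-0.1025,0.502,0,0,0,102,-0.2],[-0.1025,0.502,0,0,0,102,-0.2],[-0.1025,0.502,0,0,0,102,-0.2],[-0.1025,0.502,0,0,0,102,-0.2],[-0.1025,0.502,0,0,0,102,-0.2]]]'>/dev/null;python3 g.py .58 -.286 .38 -90
```

```text
[ 0.5751 -0.0256  0.3852] [-180.    -0.   -31.2] F [ 1.2 -0.7  0.4] w 0.0354 t 28.35 | shift [0.1389 0.2203 0.0052] turn [-0.  -0.  58.8]
```

Run:
```python
from h import *
B=r.capture('top')[:,:,::-1];u2,v2=px('top',[.589,.138,.04])[0].astype(int);B=B[v2-30:v2+30,u2-45:u2+45]
A=r.capture('scene')[:,:,::-1];u,v=px('scene',[.589,.138,.04])[0].astype(int);A=A[v-30:v+30,u-30:u+30];
cv2.imwrite('pics/n8.png',cv2.resize(np.hstack([A,B]),None,fx=5,fy=5,interpolation=cv2.INTER_CUBIC))
```

```text
(no output)
```

View pics/n8.png

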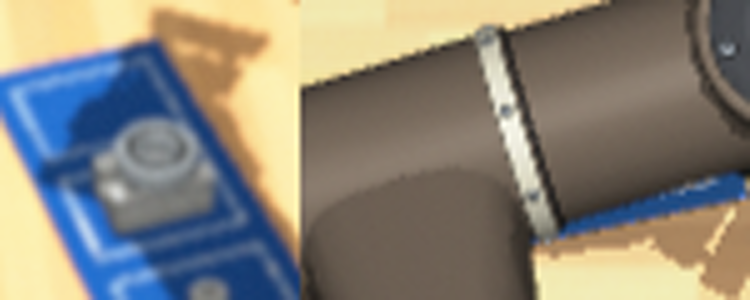

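```bash
python3 -m pendant '[[[0.139,0.22,0,0,0,59,-0.2],[0.139,0.22,0,0,0,59,-0.2],[0.139,0.22,0,0,0,59,-0.2],[0.139,0.22,0,0,0,59,-0.2],[0.139,0.22,0,0,0,59,-0.2]]]'>/dev/null;python3 g.py .451 -.286 .38 -90
```

```text
[ 0.5819 -0.2753  0.3851] [-180.     0.   -74.1] F [ 1.8 -0.   0.5] w 0.035 t 28.95 | shift [-0.0256  0.1288  0.0051] turn [-0.   0.  15.9]
```

```bash
python3 -m pendant '[[[-0.026,0.129,0,0,0,16,-0.2],[-0.026,0.129,0,0,0,16,-0.2],[-0.026,0.129,0,0,0,16,-0.2],[-0.026,0.129,0.03,0,0,16,-0.2],[-0.026,0.129,0.06,0,0,16,-0.2]]]'>/dev/null;python3 -m pendant '[[[0,0,0,0,0,0,-0.2],[0,0,0,0,0,0,-0.2]]]'|sed -n 2,4p;python3 g.py .451 -.286 .204 -90
python3 - <<'E'
from h import *
a=r.capture('scene')[:,:,::-1];u,v=px('scene',[.451,-.286,.06])[0].astype(int);A=a[v-35:v+25,u-40:u+40]
cv2.imwrite('pics/n9.png',cv2.resize(A,None,fx=8,fy=8,interpolation=cv2.INTER_CUBIC))
s=r.get_state();x,y,z=s['tcp_pos'];print((px('scene',[[x,y,z-.178],[.451,-.286,0],[.451,-.286,.057]])-[u-40,v-35])*8)
E
```

```text
tcp_pos: [0.4511, -0.2847, 0.3255]
eef_rot: [179.9, -0.0, -89.8]
contact_force: [0.7, -0.2, 0.4]
[ 0.4511 -0.2847  0.3255] [179.9  -0.  -89.8] F [ 0.7 -0.2  0.4] w 0.0353 t 29.65 | shift [0.0013 0.     0.1215] turn [ 0.1 -0.   0.2]
[[333.12519046 113.28640448]
 [320.54989841 394.54102461]
 [325.48831543 289.86363805]]
```

View pics/n9.png

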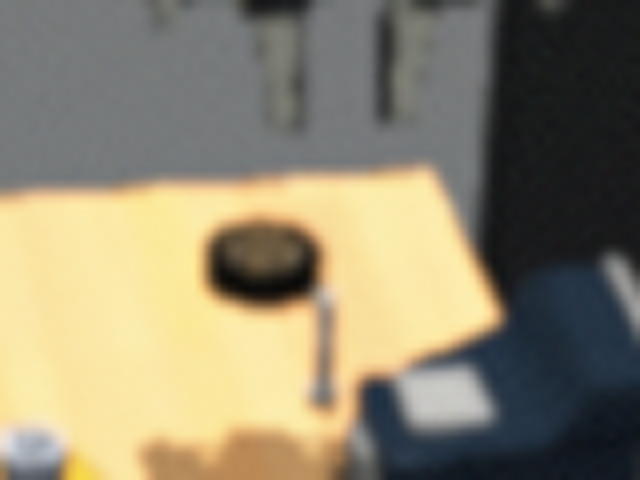

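```bash
python3 -m pendant '[[[0.001,-0.001,0.05,0,0,0,-0.2],[0.001,-0.001,0.09,0,0,0,-0.2],[0.001,-0.001,0.115,0,0,0,-0.2],[0.001,-0.001,0.13,0,0,0,-0.2],[0.001,-0.001,0.135,0,0,0,-0.2]]]'|sed -n '2p;4p';python3 -m pendant '[[[0,0,0,0,0,0,-0.3],[0,0,0,0,0,0,-0.4],[0,0,0,0,0,0,-0.5],[0,0,0,0,0,0,-0.6],[0,0,0,0,0,0,-0.65]]]' 10|sed -n '2,6p';python3 -m pendant '[[[0,0,0,0,0,0,-0.7],[0,0,0,0,0,0,-0.75],[0,0,0,0,0,0,-0.8],[0,0,0,0,0,0,-0.9],[0,0,0,0,0,0,-1]]]' 15|sed -n '2,6p';python3 - <<'E'
from h import *
a=r.capture('scene')[:,:,::-1];u,v=px('scene',[.451,-.286,.06])[0].astype(int);A=a[v-35:v+25,u-40:u+40]
cv2.imwrite('pics/n10.png',cv2.resize(A,None,fx=8,fy=8,interpolation=cv2.INTER_CUBIC))
E
```

```text
tcp_pos: [0.4524, -0.2857, 0.1898]
contact_force: [0.2, 0.9, 0.9]
tcp_pos: [0.4519, -0.2858, 0.1909]
eef_rot: [-179.9, -0.0, -89.8]
contact_force: [0.2, 0.2, -0.6]
gripper_width: 0.0163
gripper_force: 0.0
tcp_pos: [0.4518, -0.2858, 0.1903]
eef_rot: [-180.0, -0.0, -89.8]
contact_force: [0.6, -0.1, 1.4]
gripper_width: 0.0093
gripper_force: 15.0
```

View pics/n10.png

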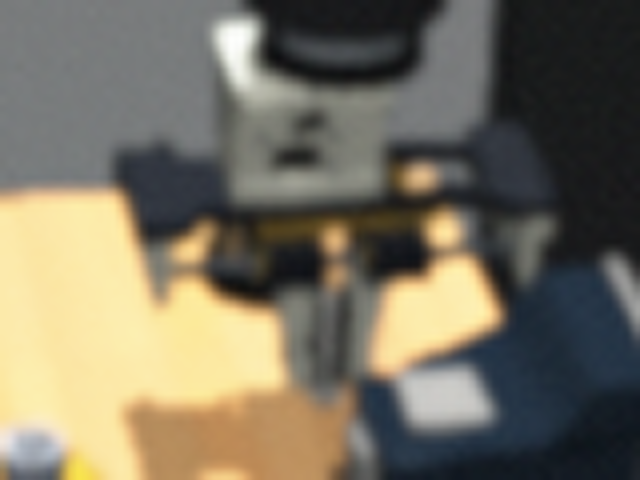

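```bash
python3 -m pendant '[[[0,0,0,0,0,0,-1],[0,0,-0.04,0,0,0,-1],[0,0,-0.09,0,0,0,-1],[0,0,-0.14,0,0,0,-1],[0,0,-0.17,0,0,0,-1]]]' 25|sed -n '2,6p';python3 g.py .61 .05 .36 -78
```

```text
tcp_pos: [0.452, -0.286, 0.3643]
eef_rot: [-179.8, -0.1, -89.8]
contact_force: [1.1, 0.5, -1.4]
gripper_width: 0.0092
gripper_force: 25.0
[ 0.452  -0.286   0.3643] [-1.798e+02 -1.000e-01 -8.980e+01] F [ 1.1  0.5 -1.4] w 0.0092 t 31.75 | shift [-0.3354 -0.1592  0.0044] turn [ -0.2  -0.1 -11.8]
```

```bash
python3 -m pendant '[[[-0.335,-0.159,0,0,0,-12,-1],[-0.335,-0.159,0,0,0,-12,-1],[-0.335,-0.159,0,0,0,-12,-1],[-0.335,-0.159,0,0,0,-12,-1],[-0.335,-0.159,0,0,0,-12,-1]]]' 25|sed -n '2,2p';python3 g.py .61 .05 .30 -78
```

```text
tcp_pos: [0.5584, -0.0577, 0.3603]
[ 0.5584 -0.0577  0.3603] [-180.     0.   -77.8] F [ 1.7 -0.2 -0.4] w 0.0092 t 32.25 | shift [-0.0943 -0.0731  0.0604] turn [-0.   0.   0.2]
```

```bash
python3 -m pendant '[[[-0.094,-0.073,0.02,0,0,0,-1],[-0.094,-0.073,0.04,0,0,0,-1],[-0.094,-0.073,0.06,0,0,0,-1],[-0.094,-0.073,0.06,0,0,0,-1],[-0.094,-0.073,0.06,0,0,0,-1]]]'>/dev/null;python3 -m pendant '[[[0,0,0,0,0,0,-1],[0,0,0,0,0,0,-1]]]'|sed -n 2,4p;python3 g.py .61 .05 .199 -78
python3 - <<'E'
from h import *
a=r.capture('scene')[:,:,::-1];u,v=px('scene',[.61,.05,.1])[0].astype(int);A=a[v-35:v+40,u-40:u+40]
cv2.imwrite('pics/n11.png',cv2.resize(A,None,fx=7,fy=7,interpolation=cv2.INTER_CUBIC))
E
```

```text
tcp_pos: [0.6097, 0.0469, 0.3015]
eef_rot: [-179.9, 0.0, -77.9]
contact_force: [-0.3, -0.1, -0.1]
[0.6097 0.0469 0.3015] [-179.9    0.   -77.9] F [-0.3 -0.1 -0.1] w 0.0093 t 32.95 | shift [-0.0029 -0.0008  0.1025] turn [-0.1  0.   0.1]
```

View pics/n11.png

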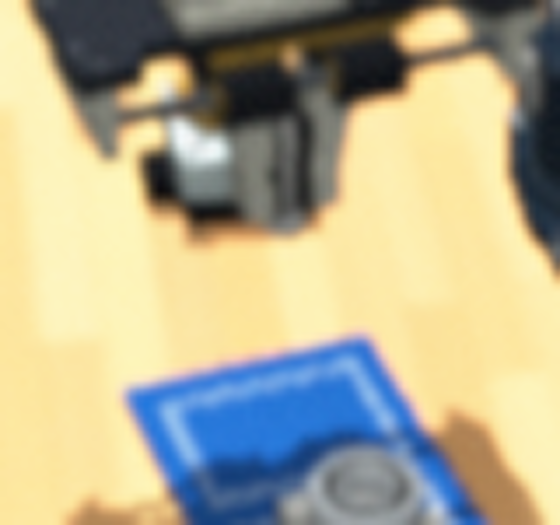

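Bolt held upright. Lower to the mat.

```bash
python3 -m pendant '[[[-0.002,-0.001,0.04,0,0,0,-1],[-0.002,-0.001,0.08,0,0,0,-1],[-0.002,-0.001,0.095,0,0,0,-1],[-0.002,-0.001,0.102,0,0,0,-1],[-0.002,-0.001,0.103,0,0,0,-1]]]'|sed -n '2p;4p';for i in 1 2 3 4; do python3 -m pendant '[[[0,0,0.001,0,0,0,-1],[0,0,0.001,0,0,0,-1]]]'|sed -n '2p;4p';done
```

```text
tcp_pos: [0.6103, 0.0495, 0.1974]
contact_force: [0.3, -0.6, -0.8]
tcp_pos: [0.6107, 0.05, 0.1976]
contact_force: [0.6, -0.4, -0.3]
tcp_pos: [0.6103, 0.05, 0.1959]
contact_force: [0.2, -0.0, -0.6]
tcp_pos: [0.6102, 0.05, 0.1943]
contact_force: [-0.1, 0.5, 0.3]
tcp_pos: [0.6103, 0.05, 0.1942]
contact_force: [-4.3, -0.8, 9.1]
```

```bash
python3 -m pendant '[[[0,0,-0.0005,0,0,0,-0.8],[0,0,-0.0005,0,0,0,-0.7],[0,0,-0.0005,0,0,0,-0.4],[0,0,-0.0005,0,0,0,-0.2],[0,0,-0.0005,0,0,0,-0.1]]]'|sed -n '2p;4,5p'; python3 -m pendant '[[[0,0,-0.02,0,0,0,-0.1],[0,0,-0.06,0,0,0,-0.1],[0,0,-0.1,0,0,0,-0.1],[0,0,-0.15,0,0,0,-0.1],[0,0,-0.2,0,0,0,-0.1]]]'|sed -n 2p; python3 g.py .45 .42 .40 -78
```

```text
tcp_pos: [0.6102, 0.0499, 0.1935]
contact_force: [-0.5, 0.1, -0.4]
gripper_width: 0.0318
tcp_pos: [0.6098, 0.0498, 0.3954]
[0.6098 0.0498 0.3954] [180.   -0.  -77.8] F [ 2.1  1.  -0.2] w 0.0393 t 35.3 | shift [-0.3956  0.078  -0.0046] turn [ 0.  -0.   0.2]
```

Move clear and check the whole layout.

```bash
python3 -m pendant '[[[-0.3,0.14,0,0,0,0,0],[-0.3,0.14,0,0,0,0,0],[-0.3,0.14,0,0,0,0,0],[-0.3,0.14,0,0,0,0,0],[-0.3,0.14,0,0,0,0,0]]]'>/dev/null;python3 -m pendant '[[[-0.15,0.05,0,0,0,0,0],[-0.15,0.05,0,0,0,0,0],[-0.15,0.05,0,0,0,0,0],[-0.15,0.05,0,0,0,0,0],[-0.15,0.05,0,0,0,0,0]]]'|sed -n 2p
python3 - <<'E'
from h import *
B=r.capture('top')[:,:,::-1][165:250,195:350]
A=r.capture('scene')[:,:,::-1][165:300,225:320]
A=cv2.resize(A,None,fx=3,fy=3,interpolation=cv2.INTER_CUBIC);B=cv2.resize(B,None,fx=3.2,fy=3.2,interpolation=cv2.INTER_CUBIC)
h=max(len(A),len(B));A=np.pad(A,((0,h-len(A)),(0,0),(0,0)));B=np.pad(B,((0,h-len(B)),(0,0),(0,0)))
cv2.imwrite('pics/n12.png',np.hstack([A,B]));print(A.shape,B.shape)
R=np.deg2rad(12.2)
for n,y,z in(('nut',.09,.01),('block',0,.045),('bolt',-.09,.004),('bolttip',-.09,.061)):
    X=[.591-np.sin(R)*y,.138+np.cos(R)*y,z];print(n,(px('top',X)[0]-[195,165])*3.2+[285,0],(px('scene',X)[0]-[225,165])*3)
for z in(.059,.079,.083):print('gear',z,(px('top',[.6055,-.1438,z])[0]-[195,165])*3.2+[285,0],(px('scene',[.6055,-.1438,z])[0]-[225,165])*3)
E
```

```text
tcp_pos: [0.3775, 0.3865, 0.3935]
(405, 285, 3) (405, 496, 3)
nut [371.22074778 126.02768909] [173.29174812 314.93643576]
block [448.69580545 105.08504116] [138.35629594 225.23552378]
bolt [530.7525382  92.3374728] [106.33018475 200.88068782]
bolttip [529.83646894  85.59147649] [106.1095878  157.28876754]
gear 0.059 [711.00183531  89.8097542 ] [87.02026222 53.06565187]
gear 0.079 [712.96629846  87.3791337 ] [86.78358757 38.0616186 ]
gear 0.083 [713.36519858  86.88557837] [86.73581984 35.02895709]
```

View pics/n12.png

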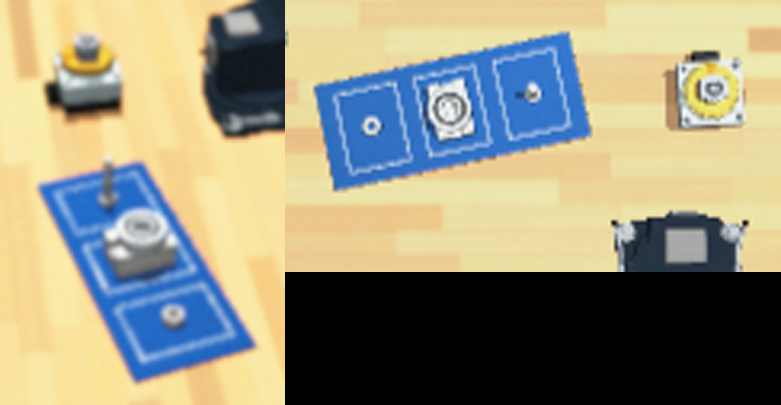

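Everything is in place: nut (371,126), block and bearing (449,107), upright bolt (532,92), gear seated with its mark aligned. I'm handing in now.

```bash
python3 -m pendant '[[[0,0,0,0,0,0,0],[0,0,0,0,0,0,0]]]'|sed -n 4p; python3 -c "
from plant import r
print(r.close_job())"
```

```text
contact_force: [-0.4, -0.3, 0.7]
the job is handed in; nothing more can be done
None
```

I handed the job in at about 37 s of the 131 s allowed. The gear is seated on the shaft, the block, nut and bolt are centred in their outlines, the bearing is centred on the block, and I never touched the tape roll or spanner. The final pictures agree, but the hand-in returned no verdict.

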